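# Set the damping dial of a shock absorber at the parts market

### The arm

A 6-joint arm with a two-finger parallel gripper is mounted at the origin on the work surface. World frame = base frame: x ahead of the robot, y to its left, z up, the work surface at z = 0. Lengths are in m, angles in rad, forces in N, time in s.
With the tool pointing down it reaches from about 0.325 to 0.775 m from the base axis. Payload 5.5 kg.
Tool frame: the origin (TCP) lies at the very end of the fingers, on their centre line; the grasp point (between the pads) lies 19 mm behind it; z points along the fingers, y is the direction in which the jaws open and shut (so a half turn about z gives the same grasp; the last joint's range is limited). The gripper opens to 85 mm and grips with 20 to 120 N. Pads are 22 mm wide; open, the fingers measure 114 mm over their backs; the gripper's body (76 mm by 85 mm) begins 54 mm behind the grasp point. The pads swing forward as they close: fully open they stand 13 mm farther back than shut.
Start: joints at [1.236, 0.091, 1.231, -0, 1.82, -0.057], TCP at [0.165, 0.577, 0.231] pointing down, gripper open.
Joint ranges: [-2.87, 2.87], [-0.86, 2.18], [0.17, 2.46], [-1.51, 4.65], [0.06, 2.69], [-2.65, 2.65]. Speed limits (rad/s): [2.57, 2.57, 3.01, 3.14, 3.14, 3.14].

### API

Orientations are given as [roll, pitch, yaw] about the fixed x, y, z axes, in that order (R = Rz(yaw) Ry(pitch) Rx(roll)).
In Python, from rig import env gives the robot as it stands. The module is installed in compiled form; this text tells all that it offers. Calls block until the motion is done:
- env.movep(position, orientation): joint-space move of the TCP to a pose.
- env.move_straight(position, rot=None, velocity=0.15): straight line of the TCP; rot=None keeps the orientation; velocity is the mean speed in m/s.
- env.set_joints(angles): joint-space move.
- env.grip(opening, strength=None): finger opening in m; strength is the grip in N (None keeps the last); returns when the fingers have stopped.
- env.pause(seconds).
- env.inverse_kinematics(position, orientation): joint angles nearest the present ones, or None.
- env.state(): the state.
- env.get_image(name): name is "side" or "top"; returns (picture, depth): 480x640x3 uint8, red, green, blue; 480x640 float32, m along the optical axis (not along the pixel's ray), 0 where there is no reading.
- env.camera_info(name): a dict with "K" (3x3 intrinsics, pixels), "world_from_camera" (4x4, takes a point from camera to world coordinates). Camera axes: x right, y up, looking along -z (the intrinsics and any distortion apply to the point x, -y, -z); pixel columns grow to the right and rows downward; lengths in m; the calibration is good to about 2 mm. A picture is of the moment at which its call begins. camera_info takes no time and is no camera call.
A pose or a line that the arm cannot do raises env.PlanningError and nothing moves.
- env.close_job(): hands the job in, once; it reports no verdict.
Trained networks look in the newest picture that a camera, given by its name, has taken for a name from the list of things; names that differ only in an ending like _2 or _b are one class to them, and where a whole thing is asked for, a point or a joint stands for the part that bears it (a point fixed in the world has none). Each returns a list of dicts, best first, with "score" (0 to 1); they miss things now and then, are a little off and sometimes report something else, mostly with a low value. They report only what shows in the picture. A call takes as long as a camera call. They do not tell look-alikes from the thing itself.
- env.spot_in(thing, camera): "uv" ([column, row] in pixels, amid what is visible of it).
The state is a dict: "clock": time; "joint_positions": joint angles; "dq": joint speeds; "joint_torque": joint torques, N m; "eef_pos": TCP position; "ee_rot": TCP orientation; "wrist_force": force on the tool from outside, world axes, zero at the start; "wrist_torque": the same for the moment, N m; "grip_width": finger opening in m.
Only numpy, scipy, OpenCV 4.12 (cv2) and the standard library are available. Lean on these libraries where they do the work, as an engineer would, in place of code of your own. Each camera call takes 0.05 s, during which the arm holds its last target.

### The job

Two small coil-over shock absorbers stand upright on the stall table: one carries a round damping dial with a raised finger bar on top, the other just ends in a hex lock nut. Turn the damping dial clockwise (seen from above) until it comes up against its stop, then back it off three clicks anticlockwise and let go of it there. Leave the lock nut on the other shock as it is set.

Things in the scene. Friction and masses are not known exactly. Their poses are not given: they have to be found in the camera images.
- dial (a joint): Angle of the damping dial, rad: 0 = clockwise stop (seen from above), growing as it is backed off anticlockwise, up to 2.51. A click is 24 degrees (0.419 rad): three clicks back = 1.257. A sprung detent pulls the released dial into the nearest click; passing one takes about 0.15 N m. Starts 1 or 2 clicks off. 7 ticks on the cap, a click apart; the pointer is at the broad long tick at the stop.
- dial_grip (a point): Point on the dial's axis to grip at, 231.5 mm above the table, turning with it. Black dial: disc 46 mm across, top 22 mm below this point, with an upright finger bar 44 long, 14 wide, its top 6.5 mm above this point. x = along the bar to its end with the white pointer line, z = up. Cap below: aluminium, 80 mm across, top 31.5 mm below. Shock fixed on a wooden block 130 x 130 x 28.
- nut_top (a point): Top of the 12 mm stud on the other shock, 229.5 mm above the table, on its axis. That shock is the same and fixed too, but its 80 mm cap (top 29.5 mm below this point) has no ticks and carries a steel hex nut 28 mm across flats, from which the stud stands 10 mm out. Either shock may be on the left or the right.
- nut (a joint): Angle of the lock nut about its vertical axis, rad, 0 at the start, growing anticlockwise from above. Stiff (0.15 N m). To be left as it is set.
Things that resemble listed ones, but are neither listed nor needed, are in the scene too. Leave any orange look-alike of the part that bears dial alone. What is shaped like the part that bears nut_top but turquoise is not meant.

How it is judged:
By the outcome, as a careful person would: the job done as asked, in the order asked, and still so for the second after the job is handed in, with the robot touching nothing.
It also fails if it takes over 38 s, if anything falls off the work surface, if the arm or the gripper's body presses on something with over 40 N, if the wrist force passes 120 N, or if a joint passes its speed limit or range.

## Working session

There is one attempt and no reset: what is moved stays moved. The work goes in short steps, each a Python script; the robot and the scene stay as the last script left them, time stands still between calls to the robot, and variables do not carry over. Pictures are saved under pics/ and viewed, and the job is handed in when it is done.

```bash
mkdir -p pics; python3 - <<'E'
from rig import env
import cv2
for c in ("top","side"):
    p,d=env.get_image(c); cv2.imwrite(f"pics/{c}0.png",p[:,:,::-1])
    for t in ("dial","dial_grip","nut_top","nut"): print(c,t,env.spot_in(t,c))
    i=env.camera_info(c); print(i)
print(env.state())
E
```

```text
top dial [{'uv': [361.6, 363.3], 'score': 0.87}, {'uv': [395.6, 238.6], 'score': 0.8}, {'uv': [423.8, 112.1], 'score': 0.68}]
top dial_grip [{'uv': [394.6, 233.9], 'score': 0.98}, {'uv': [420.0, 110.2], 'score': 0.98}, {'uv': [363.9, 359.4], 'score': 0.57}]
top nut_top [{'uv': [199.9, 153.7], 'score': 0.86}, {'uv': [230.1, 284.3], 'score': 0.71}]
top nut [{'uv': [229.2, 281.9], 'score': 0.55}]
{'K': array([[550.73344432,   0.        , 311.39055619],
       [  0.        , 550.73344432, 236.4743669 ],
       [  0.        ,   0.        ,   1.        ]]), 'world_from_camera': array([[-0.0234568 ,  0.99151005, -0.1278968 ,  0.46722997],
       [-0.9996323 , -0.02152118,  0.01649536,  0.0117273 ],
       [ 0.01360283,  0.1282367 ,  0.9916503 ,  1.15590239],
       [ 0.        ,  0.        ,  0.        ,  1.        ]])}
side dial [{'uv': [217.3, 295.2], 'score': 0.81}, {'uv': [368.9, 259.6], 'score': 0.74}, {'uv': [506.4, 216.0], 'score': 0.69}]
side dial_grip [{'uv': [505.3, 216.1], 'score': 0.84}, {'uv': [219.1, 297.9], 'score': 0.61}, {'uv': [367.8, 258.5], 'score': 0.58}]
side nut_top [
[... 567 characters left out ...]
.        ,  1.        ]])}
{'clock': 0.5, 'joint_positions': array([ 1.23627998e+00,  9.10800091e-02,  1.23072318e+00, -1.37047539e-06,
        1.81982442e+00, -5.67053904e-02]), 'dq': array([-0.00028123,  0.00209688, -0.00268383, -0.00049432,  0.00144853,
       -0.00077213]), 'joint_torque': array([-1.06787858e-03, -4.57913339e+01, -4.17656672e+01, -1.87105975e-04,
        1.19672415e-03,  2.16251772e-05]), 'eef_pos': array([0.164555  , 0.57699054, 0.23127409]), 'ee_rot': array([-3.14155768e+00, -6.55056070e-07,  2.86378135e+00]), 'wrist_force': array([-0.20598891,  0.11724451, -0.15591892]), 'wrist_torque': array([-0.00461879,  0.04830235,  0.02283263]), 'grip_width': 0.08547242196263113}
```

View pics/top0.png

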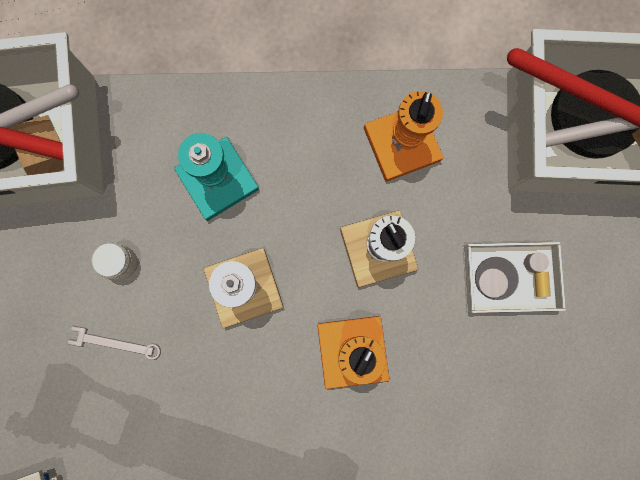

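View pics/side0.png

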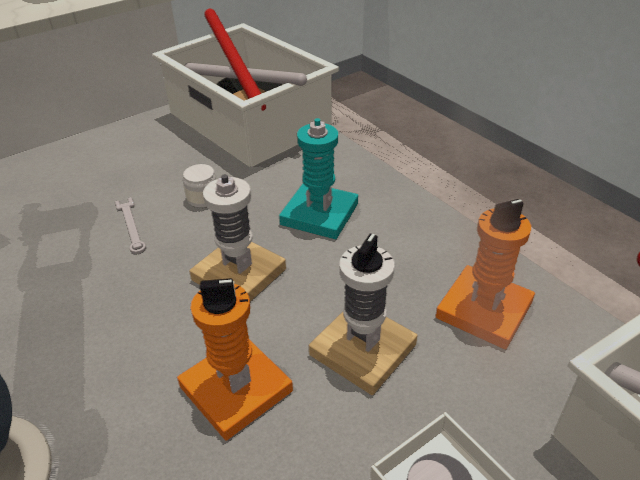

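Dial candidates in the top view are (422,111) orange, (363,360) orange, and (395,236) with an aluminium cap on a wooden block. The last fits the description; I'll enlarge it and measure.

```bash
cat > h.py <<'E'
from rig import env
import cv2, numpy as np
def ray(c,uv,z):
    i=env.camera_info(c);K=i["K"];T=i["world_from_camera"]
    d=np.array([(uv[0]-K[0,2])/K[0,0],-(uv[1]-K[1,2])/K[1,1],-1]);d=T[:3,:3]@d
    return T[:3,3]+d*(z-T[2,3])/d[2]
def cloud(c,dep):
    i=env.camera_info(c);K=i["K"];T=i["world_from_camera"]
    v,u=np.mgrid[:480,:640]
    P=np.stack([(u-K[0,2])/K[0,0]*dep,-(v-K[1,2])/K[1,1]*dep,-dep],-1)
    return P@T[:3,:3].T+T[:3,3]
def rectify(c,p,ctr,z,half=0.06,n=600):
    # view from above at height z: up=+x, left=+y
    src=[];dst=[]
    i=env.camera_info(c);K=i["K"];Ti=np.linalg.inv(i["world_from_camera"])
    for a,b in((1,1),(1,-1),(-1,-1),(-1,1)):
        P=Ti@np.array([ctr[0]+a*half,ctr[1]+b*half,z,1])
        src.append([K[0,2]-K[0,0]*P[0]/P[2],K[1,2]+K[1,1]*P[1]/P[2]]); dst.append([(1-b)*n/2,(1-a)*n/2])
    H=cv2.getPerspectiveTransform(np.float32(src),np.float32(dst))
    return cv2.warpPerspective(p,H,(n,n),flags=cv2.INTER_CUBIC)
E
python3 - <<'E'
from h import *
for c,uv in (("top",(394.6,233.9)),("side",(367.8,258.5))):
    p,d=env.get_image(c)
    print(c,ray(c,uv,0.2315))
    W=cloud(c,d); g=ray(c,uv,0.2315)
    r=np.hypot(W[...,0]-g[0],W[...,1]-g[1])<0.05
    m=r&(abs(W[...,2]-.2)<.004)&(d>0); q=W[m][:,:2]
    (cx,cy),rr=cv2.minEnclosingCircle(q.astype(np.float32)); print("cap",m.sum(),cx,cy,rr,W[m][:,2].mean())
    m=r&(W[...,2]>.228)&(d>0); q=W[m][:,:2].astype(np.float32)
    print("bar",m.sum(),q.mean(0),cv2.minAreaRect(q),W[m][:,2].max())
    m=r&(abs(W[...,2]-.2)<.02)
    if c=="top": ctr=(cx,cy)
    a=rectify(c,p,ctr,.200); b=rectify(c,p,ctr,.238)
    cv2.imwrite(f"pics/r_{c}.png",cv2.resize(np.hstack([a,b]),(800,400))[:,:,::-1])
E
```

```text
top [ 0.58779305 -0.14495335  0.2315    ]
cap 962 0.5853705406188965 -0.14594201743602753 0.04017278924584389 0.20140167326325484
bar 245 [ 0.58522326 -0.14442185] ((0.5859455466270447, -0.14530475437641144), (0.04439346119761467, 0.014985851012170315), 25.504901885986328) 0.24514987717994585
side [ 0.57051492 -0.16608069  0.2315    ]
cap 898 0.5839338898658752 -0.1481165736913681 0.039900101721286774 0.19994525817477482
bar 293 [ 0.5820727  -0.15012112] ((0.5846360325813293, -0.14752115309238434), (0.04602636769413948, 0.014160946011543274), 25.738309860229492) 0.2426745959046186
```

View pics/r_top.png

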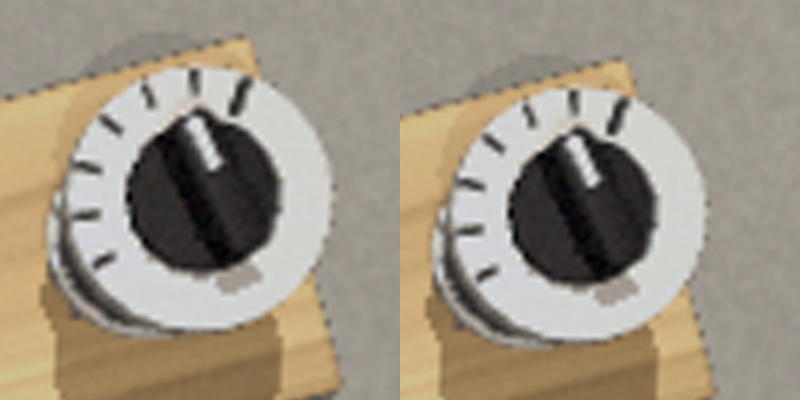

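View pics/r_side.png

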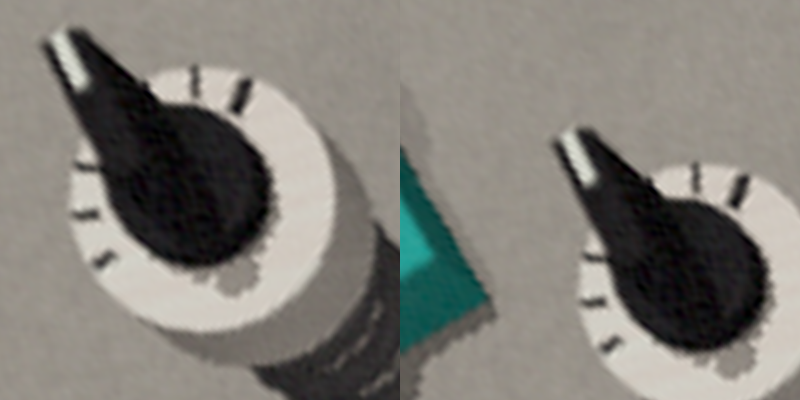

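The crop confirms the aluminium dial at (395,236) on the wooden block. Its axis is at about (0.585, -0.147). The bar points at +25.6° and the broad tick is near -21°, so it starts 2 clicks off. The stop should be near -22° and the target near +50°.

```bash
python3 - <<'E'
from h import *
pi=np.pi; c=(.5848,-.1467); y=np.radians(25.6)
s=env.state(); p=s["eef_pos"]
env.move_straight([p[0],p[1],.33],velocity=.2)
env.movep([*c,.33],[pi,0,y])
env.grip(.045,40)
env.move_straight([*c,.2135],velocity=.1)
s=env.state(); print(s["clock"],s["eef_pos"],s["ee_rot"],s["wrist_force"],s["wrist_torque"])
p,d=env.get_image("side"); cv2.imwrite("pics/s1.png",cv2.resize(p[130:380,240:500],(780,750))[:600,:,::-1])
env.grip(0.0,40)
s=env.state(); print(s["clock"],s["eef_pos"],s["ee_rot"],s["wrist_force"],s["wrist_torque"],s["grip_width"],s["joint_positions"])
E
```

```text
5.975 [ 0.58509686 -0.14680616  0.21453715] [ 3.14048887e+00 -1.15257947e-03  4.46791725e-01] [-0.76846296 -0.00849163  0.40393488] [ 0.04533811  0.04565185 -0.04477807]
6.4 [ 0.58444264 -0.14554604  0.21417903] [-3.13973523e+00 -2.94122683e-04  4.48148813e-01] [-2.34891308  4.96453722  3.56735302] [0.58854131 0.47014184 0.17473415] 0.013484524373435738 [-3.01434022e-01  9.52829368e-02  1.25648168e+00  1.59853980e-03
  1.79087800e+00  8.21561376e-01]
```

View pics/s1.png

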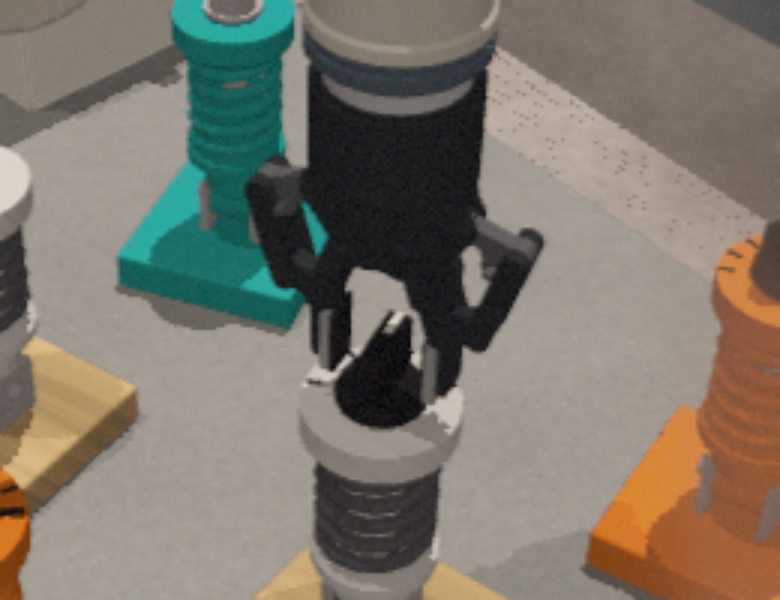

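The fingers straddle the bar and the grip is firm: 13.5 mm opening, about 5 N side load. Next I turn clockwise in steps, watching torque.

```bash
python3 - <<'E'
from h import *
pi=np.pi; c=(.5843,-.1454)
env.grip(0.0,60)
for a in [13,2,-10,-16,-20,-24,-28,-32,-36]:
    env.movep([*c,.2135],[pi,0,np.radians(a)])
    s=env.state(); print(a,round(s["clock"],2),np.degrees(s["ee_rot"][2]).round(2),s["eef_pos"].round(4),s["wrist_force"].round(1),s["wrist_torque"].round(2),s["grip_width"].round(4))
    if abs(s["wrist_torque"][2])>0.9: break
E
```

```text
Traceback (most recent call last):
AttributeError: 'float' object has no attribute 'round'
```

```bash
python3 - <<'E'
from h import *
pi=np.pi; c=(.5843,-.1454)
for a in [2,-10,-16,-20,-24,-28,-32]:
    env.movep([*c,.2135],[pi,0,np.radians(a)])
    s=env.state(); print(a,round(s["clock"],2),np.degrees(s["ee_rot"][2]).round(2),s["eef_pos"].round(4),s["wrist_force"].round(1),s["wrist_torque"].round(2),round(s["grip_width"],4))
    if abs(s["wrist_torque"][2])>0.9: break
E
```

```text
2 7.24 2.41 [ 0.5842 -0.1449  0.2142] [-3.   3.7  5.8] [ 0.5   0.46 -0.01] 0.0131
-10 7.56 -9.56 [ 0.5843 -0.1446  0.2143] [-3.7  5.2  5.6] [ 0.67  0.48 -0.06] 0.0128
-16 7.81 -15.56 [ 0.5843 -0.1444  0.2143] [-2.3  5.7  4.8] [ 0.86  0.52 -0.16] 0.0132
-20 8.06 -19.56 [ 0.5843 -0.1443  0.2142] [-3.2  6.5  4.3] [ 0.77  0.4  -0.25] 0.0126
-24 8.31 -23.41 [ 0.5843 -0.1442  0.2143] [-2.7  5.   6.1] [0.73 0.58 1.27] 0.0132
```

The stop shows clearly: torque jumps from -0.25 to +1.27 N m at -23.4°, as predicted. Next I back off 72° and release.

```bash
python3 - <<'E'
from h import *
pi=np.pi; c=(.5843,-.1452)
def show(a):
    s=env.state(); print(a,round(s["clock"],2),np.degrees(s["ee_rot"][2]).round(2),s["eef_pos"].round(4),s["wrist_force"].round(1),s["wrist_torque"].round(2),round(s["grip_width"],4))
for a in [-25,-10,2,14,26,38,49.5]:
    env.movep([*c,.2135],[pi,0,np.radians(a)]); show(a)
env.pause(.2)
env.grip(.045); show("open")
env.move_straight([*c,.31],velocity=.12)
env.movep([.45,.0,.36],[pi,0,np.radians(49.5)])
env.pause(.2); show("away")
for c_ in ("top","side"):
    p,d=env.get_image(c_); W=cloud(c_,d)
    r=np.hypot(W[...,0]-c[0],W[...,1]-c[1])<.05
    m=r&(W[...,2]>.228)&(W[...,2]<.25)&(d>0); print(m.sum(),cv2.minAreaRect(W[m][:,:2].astype(np.float32)))
    a=rectify(c_,p,c,.2); b=cv2.resize(p,(533,400)) 
    cv2.imwrite(f"pics/e_{c_}.png",cv2.resize(np.hstack([cv2.resize(a,(400,400)),b]),(800,343))[:,:,::-1])
E
```

```text
-25 8.56 -24.36 [ 0.5843 -0.1442  0.2143] [-3.   3.2  5.8] [0.57 0.58 1.56] 0.0129
-10 8.92 -9.51 [ 0.5842 -0.1446  0.2142] [-3.3  5.   5.3] [0.52 0.53 0.02] 0.0127
2 9.23 2.47 [ 0.5842 -0.1449  0.2142] [-3.3  3.4  5.2] [ 0.43  0.45 -0.01] 0.013
14 9.55 14.34 [ 0.5843 -0.1452  0.2143] [-4.   1.6  5.8] [ 0.27  0.38 -0.16] 0.0125
26 9.87 26.2 [ 0.5844 -0.1455  0.2143] [-1.6  1.1  6.2] [0.11 0.33 0.11] 0.0127
38 10.18 38.07 [ 0.5846 -0.1458  0.2143] [-1.3  0.3  5. ] [0.02 0.17 0.13] 0.0133
49.5 10.49 49.36 [ 0.5848 -0.1459  0.2142] [ 0.3 -1.3  4.8] [-0.2  -0.03  0.3 ] 0.013
open 11.1 49.47 [ 0.5842 -0.1451  0.2129] [ 0.4  0.1 -0.5] [ 0.01  0.03 -0.04] 0.0449
away 13.09 49.42 [ 0.4507 -0.0008  0.3587] [-0.3  0.4  0.4] [-0.02  0.01  0.  ] 0.0447
237 ((0.58589106798172, -0.1454811990261078), (0.04380851611495018, 0.014736567623913288), 51.31422805786133)
267 ((0.5851877927780151, -0.1465616077184677), (0.046698011457920074, 0.014040914364159107), 50.924137115478516)
```

View pics/e_top.png

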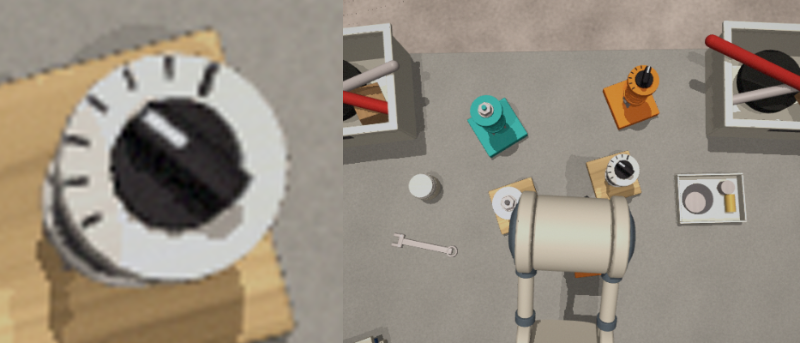

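View pics/e_side.png

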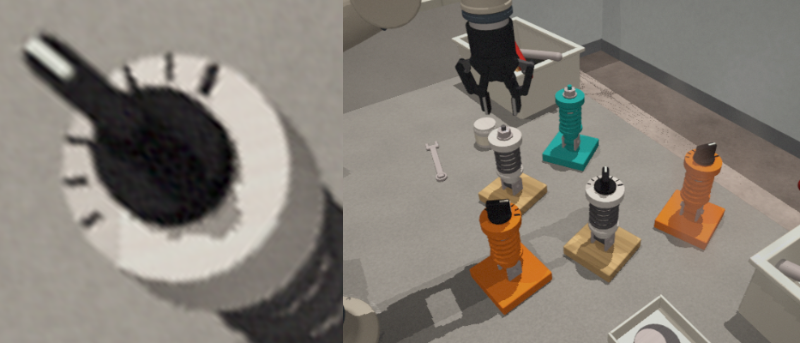

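Released, the pointer lies at the fourth tick from the broad one: bar at +51.1°, broad tick at -21.2°, which makes 72°, or three clicks. The robot is clear of everything.

```bash
python3 -c "
from rig import env
print(env.close_job(), env.state()['clock'])"
```

```text
the job is handed in; nothing more can be done
the job is handed in; nothing more can be done
```

I turned the damping dial on the aluminium-capped shock clockwise to its stop, backed it off three clicks and let go. The job was handed in at about 13 s on the robot's clock, well inside the 38 s limit.

- **Stop:** it was reached at about -23° tool yaw, where the wrist torque jumped to about 1.3–1.6 N m.
- **Final setting:** both cameras put the released bar at about 51°, roughly 72° (three clicks) from the broad stop tick. The pointer is on the fourth tick.
- **Left alone:** I never reached for the lock nut, the orange look-alikes or the turquoise shock. I did not measure the nut angle afterwards.
- **Clearance:** the gripper was open, well clear of everything and reading no contact force when I handed in.

No check failed. The two cameras differed by 1–2 mm on where the dial's axis is, which had no effect on the result.

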